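# Snap the humidity gauge onto the curing rack's ring

## Task

Hang the white humidity gauge on the steel ring at the front of the orange soap rack: press the sprung gate of its snap hook against the ring, gently (never with more than 18 N), until the ring's bar is inside the hook and the gate has snapped shut behind it. Then lower the gauge so that it hangs from the ring by itself, and let go, leaving the soap bars and the jar on the table where they are.

Things in the scene. Friction and masses are not known exactly. Their poses are not given: they have to be found in the camera images.
- gauge: White box 40 x 64 x 60 mm (x, y, z), about 0.25 kg, upright on the table, dial on its -x face, a steel snap hook (60 to 140 mm high) and a blue grip tab above it. Origin: centre of its underside, z up. The hook is a flat loop in the x-z plane, 10 mm thick in y, its gate on the +x side. All heights for the gauge are above this origin.
- tab (a point): Centre of the blue grip tab, 157 mm high, straight above the gauge's origin; axes as the gauge. The tab is 30 mm wide in x, 12 mm thick in y and reaches from 137 to 177 mm. Gripped across its 30 mm width it cannot pivot in the fingers when the hook is pushed along x.
- entry (a point): Point on the gate's outer face (x 23, height 103 mm) that the ring's bar should meet, just under the hook's nose: the nose ends 113 mm high at x 18 to 26. Pushed in along the gauge's x, the bar slips past the gate's tip (111 mm high) and the gate snaps shut once the bar's centre is at about x -3 mm.
- back (a point): Inner face of the hook's solid back, x -14, height 103 mm: the bar stops here with its centre at x -10 mm, after the gate has snapped. The hook's bottom bar has its upper face 80 mm high. While pushing in, the force of the hook on the ring must never exceed 18 N (40 N when it is lowered onto the bar).
- seat (a point): Where the bar's centre lies when the gauge hangs: x 0, 128 mm high, under the pitched roof of the hook, whose underside peaks 133 mm high at x 0 and falls to about 118 mm at both sides.
- gate (a joint): Angle of the brass gate, hinged at its lower end (x 20, height 80 mm on the gauge): 0 shut, up to 1.15 rad swung into the hook; it opens only inwards. A spring shuts it: about 3 N at the entry point starts to open it, 6 to 8 N carries the bar past.
- ring: U-shaped steel staple on the front of the orange rack: a level bar 8 mm round, 50 mm long, 180 to 210 mm above the table, with an 8 mm arm at each end. Origin: centre of the bar; y along the bar, x level, from the bar to the rack, away from the robot. To enter, the gauge's x must lie along this x. Pushed with about 2 N it slides in +x, up to 60 mm, until it stops dead.
- left_leg (a point): On the staple's left arm, 20 mm behind the bar and 25 mm to its left. Arms run in +x into sleeves on the beam (sleeves 8 mm above the bar's centre, beam top 9 mm below it, beam face 48 to 108 mm behind the bar). How much of the slide is left differs and is not measured: the gate opens only once the ring has stopped.
- soap: Loose pale soap bar, 85 x 55 x 30 mm, origin under its centre; leave it alone.
- soap_dark: Loose darker soap bar, 85 x 55 x 30 mm, origin under its centre; leave it alone.
- oil: Jar 48 mm across, 100 mm high, origin under its centre; leave it alone.
There are look-alikes about, which are no part of the job. Of the things like the gauge, leave any that is purple; of the rest the smaller one is meant.

How it is judged:
On the way, in this order (a step that is already met when the one before it is completed fails the run):
1. the gauge is lifted clear of the table (height (world z) of gauge above 0.03 m), for 0.1 s.
2. the ring pushes the gate open (beyond 0.3 rad) (value of joint gate above 0.3 rad and contact force between gauge and ring above 0.5 N), for 0.02 s.
3. the bar is inside the hook and the gate has snapped shut (value of joint gate below 0.1 rad and x of ring in the frame of gauge between -0.02 and 0.014 m and z of ring in the frame of gauge between 0.082 and 0.136 m), for 0.1 s.
At the end, for the whole second after the job is handed in: The gauge hangs from the ring clear of the table: bar under the hook's roof (118 to 136 mm above the gauge's origin, within 12 mm in x), gate shut (below 0.1 rad), within 0.3 rad of upright, slower than 0.1 m/s; soap bars and jar within 20 mm of their places (value of joint gate below 0.1 rad and x of ring in the frame of gauge between -0.012 and 0.012 m and z of ring in the frame of gauge between 0.118 and 0.136 m and height (world z) of gauge above 0.03 m and angle between gauge's own z axis and vertical below 0.3 rad and linear speed of gauge below 0.1 m/s and distance of each of soap, soap_dark, oil from where it was at the start of the episode below 0.02 m); the robot touches nothing.
It fails at once if while being pushed in (bar lower than 118 mm in the hook) the gauge or its hook presses on the ring with more than 18 N (contact force between gauge and ring above 18 N and z of ring in the frame of gauge below 0.118 m).
It fails at once if the gauge or its hook presses on the ring with more than 40 N, seating included (contact force between gauge and ring above 40 N).
It fails at once if a soap bar or the jar is pushed more than 20 mm away (distance of any of soap, soap_dark, oil from where it was at the start of the episode above 0.02 m).
It also fails if it takes over 58 s, if anything falls off the work surface, if the arm or the gripper's body presses on something with over 40 N, if the wrist force passes 120 N, or if a joint passes its speed limit or range.

## Robot

A 7-joint arm with a two-finger parallel gripper is mounted at the origin on the work surface. World frame = base frame: x ahead of the robot, y to its left, z up, the work surface at z = 0. Lengths are in m, angles in rad, forces in N, time in s.
With the tool pointing down it reaches from about 0.4 to 0.875 m from the base axis. Payload 19.3 kg.
Tool frame: the origin (TCP) lies on the centre line of the jaws, within the pads' length; the fingertips stand 14 mm ahead of it and the grasp point (between the pads) lies 5 mm behind it; x points along the fingers, y is the direction in which the jaws open and shut, and the axes are right-handed (so a half turn about x gives the same grasp; the last joint's range is limited). The gripper opens to 85 mm and grips with 20 to 120 N. Pads are 22 mm wide; open, the fingers measure 114 mm over their backs; the gripper's body (76 mm by 85 mm) begins 54 mm behind the grasp point. The pads swing forward as they close: fully open they stand 13 mm farther back than shut.
Start: joints at [1.14, 0.521, -0.036, 1.599, 0.021, 1.021, -0.113], TCP at [0.221, -0.585, 0.245] pointing down, gripper open.
Joint ranges: [-2.91, 2.91], [-0.3, 2.13], [-1.5, 1.42], [0.17, 2.43], [-1.26, 4.41], [0.16, 1.93], [-2.52, 2.52]. Speed limits (rad/s): [1.89, 1.89, 2.39, 2.39, 3.01, 3.01, 3.01].

## Interface

Orientations are given as [roll, pitch, yaw] about the fixed x, y, z axes, in that order (R = Rz(yaw) Ry(pitch) Rx(roll)).
In Python, from workcell import monitor, optics, bot gives the robot as it stands.
- The arm moves only by the tool arm_command, never from a script. Its arguments are lists of equal length, an entry for each row: "delta_pos": the shift along the tool's x, y, z as a fraction of full scale, a list of three; "rotation": the turn, a rotation vector about the tool's x, y, z as a fraction of full scale, a list of three. In form: {"delta_pos": [[dx, dy, dz], ...], "rotation": [[wx, wy, wz], ...]}. A call has 1 to 10 rows; each row shifts and turns the pose as measured when the row begins, along the tool's axes as they then stand; what a row does not reach is not made up. Full scale, the value 1, is 30 mm for a shift and 6 degrees for a turn. A row lasts 1/10 s, in which the tool goes at most 50 mm and 8.59 degrees, less where a joint would pass 70% of its speed; a pose out of reach is approached as far as the arm can. A call with a number of a shift or a turn outside -1 to 1 is refused whole. A call with a gripper value outside its range is refused whole. "gripper" is the closure, from -1 (fully open) to 1 (shut), so that 0 is half open, set as the call begins (left out, the last holds). The fingers move at their own pace and stop on an object; "grip_force" is the grip in N (left out, the last holds). Time passes only in rows, so rows that do not move let the fingers close. It gives the time, the measured TCP pose, the force and the opening at its end, in the units of the state.
- monitor.observe(): the state, without advancing time (a new reading comes with each control period).
- optics.grab_frame(name): name is "scene" or "top" or "wrist"; returns the picture (384x512x3 uint8, red, green, blue); there is no depth.
- optics.camera_params(name): a dict with "fx", "fy", "cx", "cy" (pixels), "origin" and "rotation" of the camera in the world. Camera axes: x right, y down, z forward; pixel columns grow to the right and rows downward; lengths in m; the calibration is good to about 2 mm. A picture is of the moment at which its call begins: read the wrist's pose just before it. camera_params takes no time and is no camera call; for the wrist camera it gives the pose at the moment of the call.
- bot.job_done(): hands the job in, once; it reports no verdict.
The state is a dict: "clock": time; "qpos": joint angles; "qd": joint speeds; "joint_efforts": joint torques, N m; "position": TCP position; "tool_rot": TCP orientation; "force": force on the tool from outside, world axes, zero at the start; "moment": the same for the moment, N m; "grip_width": finger opening in m.
Only numpy, scipy, OpenCV 4.12 (cv2) and the standard library are available. Lean on these libraries where they do the work, as an engineer would, in place of code of your own. Each camera call takes 0.05 s, during which the arm holds its last target. There are 200 camera calls.

## Working session

There is one attempt and no reset: what is moved stays moved. The work goes in short steps, Python scripts to look and compute and a tool call to move; the robot and the scene stay as the last step left them, time stands still between calls to the robot, and variables do not carry over. Pictures are saved under pics/ and viewed, about 8 in all and at most 12, crops included, and the job is handed in when it is done.

Besides the shell and the picture viewer there is one more tool, called after "Call:" as a command line: name --argument value ..., lists and objects as JSON in quotes. arm_command: Moves the arm, as the interface text tells. Its arguments: {"type":"object","properties":{"delta_pos":{"type":"array","items":{"type":"array","items":{"type":"number"}}},"rotation":{"type":"array","items":{"type":"array","items":{"type":"number"}}},"gripper":{"type":"number"},"grip_force":{"type":"number"}},"required":["delta_pos","rotation"]}

```bash
mkdir -p pics; ls; cat > h.py <<'E'
import numpy as np,cv2
from workcell import monitor,optics,bot
def grab(n,f):
    p=optics.camera_params(n); im=optics.grab_frame(n); cv2.imwrite(f'pics/{f}.png',im[:,:,::-1]); np.save(f'pics/{f}.npy',p,allow_pickle=True); return im,p
def ray(p,u,v):
    d=np.array(p['rotation'])@np.array([(u-p['cx'])/p['fx'],(v-p['cy'])/p['fy'],1.]); return np.array(p['origin']),d/np.linalg.norm(d)
def onz(p,u,v,z):
    o,d=ray(p,u,v); return o+d*(z-o[2])/d[2]
def tri(a,b):
    # a,b: (params,u,v)
    (o1,d1),(o2,d2)=ray(*a),ray(*b)
    A=np.c_[d1,-d2]; s=np.linalg.lstsq(A,o2-o1,rcond=None)[0]
    p,q=o1+d1*s[0],o2+d2*s[1]; return (p+q)/2,np.linalg.norm(p-q)
def load(f): return cv2.imread(f'pics/{f}.png')[:,:,::-1],np.load(f'pics/{f}.npy',allow_pickle=True).item()
def proj(p,X):
    c=np.array(p['rotation']).T@(np.array(X)-p['origin']); return p['fx']*c[0]/c[2]+p['cx'],p['fy']*c[1]/c[2]+p['cy']
E
python3 - <<'E'
from h import *
print(monitor.observe())
ims=[]
for n in ['scene','top','wrist']:
    im,p=grab(n,n+'0'); print(n,p); ims.append(im)
cv2.imwrite('pics/both.png',cv2.resize(np.vstack(ims[:2])[:,:,::-1],None,fx=.78,fy=.78))
E
```

```text
pics
{'clock': 0.0, 'qpos': array([ 1.13980383,  0.52205241, -0.03635137,  1.5999626 ,  0.02122187,
        1.02110847, -0.11279849]), 'qd': array([ 0.00099367,  0.00071449,  0.00131984,  0.00031966,  0.00076304,
       -0.00028602, -0.00100734]), 'joint_efforts': array([-1.74956665e-03, -9.27082586e+01,  1.97898656e+00, -3.69918716e+01,
        1.77657057e-02,  8.09318240e-03, -2.17002739e-04]), 'position': array([ 0.22050204, -0.58448389,  0.24471779]), 'tool_rot': array([-1.49418797,  1.56965125,  2.00822011]), 'force': array([ 0.48327855, -0.4187665 , -0.22183652]), 'moment': array([ 3.85286888e-02,  1.80818244e-02, -6.46764008e-05]), 'grip_width': 0.08515756071474057}
scene {'fx': 390.5750568866151, 'fy': 390.5750568866151, 'cx': 250.99610412436476, 'cy': 191.5300475255006, 'origin': array([1.05780413, 0.03614584, 1.01907809]), 'rotation': array([-2.60668187,  0.00633117,  1.77626836])}
top {'fx': 369.34720807876937, 'fy': 369.34720807876937, 'cx': 256.5315044945621, 'cy': 193.41811950635793, 'origin': array([ 0.40604014, -0.05483315,  1.10625556]), 'rotation': array([-2.99736613, -0.02559397, -1.55958887])}
wrist {'fx': 329.48509867302937, 'fy': 329.48509867302937, 'cx': 257.794047126537, 'cy': 195.0726135497218, 'origin': array([ 0.28383319, -0.55999721,  0.37431916]), 'rotation': array([ 2.86994695e+00, -2.01675928e-04, -1.20976147e+00])}
```

View pics/scene0.png

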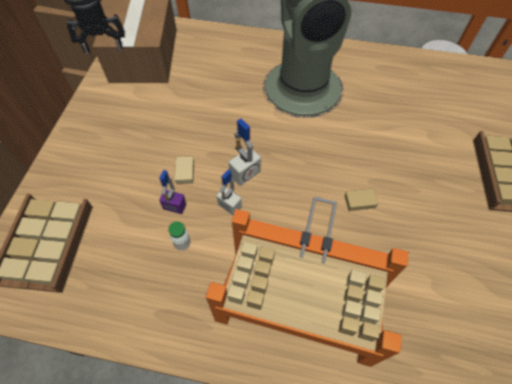

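View pics/top0.png

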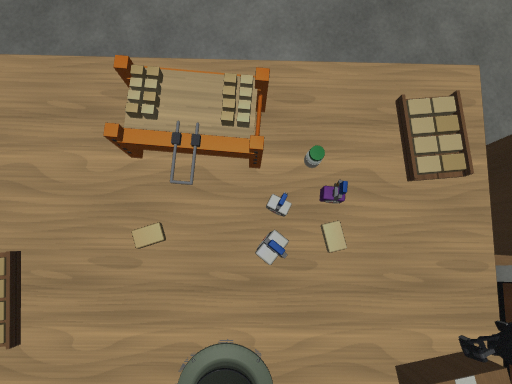

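```bash
cat >> h.py <<'E'
from scipy.spatial.transform import Rotation as R
def ray(p,u,v):
    d=R.from_euler('xyz',p['rotation']).as_matrix()@np.array([(u-p['cx'])/p['fx'],(v-p['cy'])/p['fy'],1.]); return np.array(p['origin']),d/np.linalg.norm(d)
def proj(p,X):
    c=R.from_euler('xyz',p['rotation']).as_matrix().T@(np.array(X)-p['origin']); return np.array([p['fx']*c[0]/c[2]+p['cx'],p['fy']*c[1]/c[2]+p['cy']])
def crop(f,x,y,w,h,s): 
    return cv2.resize(load(f)[0][y:y+h,x:x+w],None,fx=s,fy=s,interpolation=cv2.INTER_CUBIC)
E
python3 - <<'E'
from h import *
S=load('scene0')[1];T=load('top0')[1]
for nm,a,b in [('tabsmall',(227,176),(283,199)),('tabbig',(243,128),(277,247)),('tabpurple',(165,177),(343,186)),
  ('ringL',(313,199),(172,182)),('ringR',(335,203),(193,183)),('jar',(177,229),(317,152))]:
    print(nm,*tri((S,*a),(T,*b)))
for nm,b in [('soap1',(148,235)),('soap2',(334,237))]: print(nm,onz(T,*b,.03))
# crops
a=crop('scene0',200,155,75,60,5); b=crop('top0',250,185,75,60,5); c=crop('scene0',290,185,75,75,5);d=crop('top0',150,115,75,75,5)
cv2.imwrite('pics/c1.png',np.vstack([np.hstack([a,b]),np.hstack([c,d])])[:,:,::-1][:600])
E
```

```text
tabsmall [ 0.52947236 -0.14463291  0.1640415 ] 0.0024007865237215603
tabbig [ 0.40697118 -0.12635339  0.21720042] 0.00018728720504370414
tabpurple [ 0.56564522 -0.30116602  0.16561414] 0.0012951687302365097
ringL [0.56738641 0.10743494 0.20083396] 0.051021237483169425
ringR [0.56508718 0.11137063 0.17825458] 0.05307551837833816
jar [ 0.6734188  -0.24745663  0.0966105 ] 0.0017495609516894003
soap1 [0.43717873 0.23028348 0.03      ]
soap2 [ 0.43786068 -0.30765816  0.03      ]
```

View pics/c1.png

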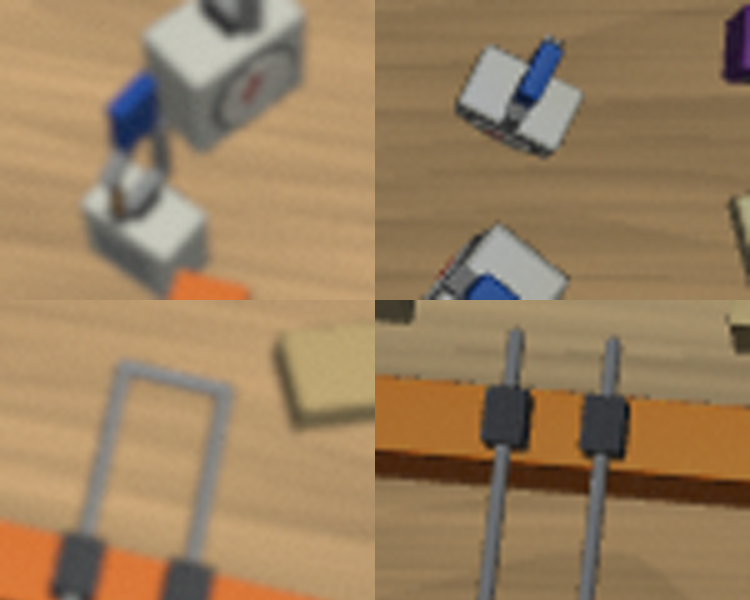

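```bash
cat >> h.py <<'E'
def goto(pos,yaw,s=None):
    "tool-frame step (mm, deg) to pose: fingers down, jaw axis (tool y) at world yaw"
    s=s or monitor.observe(); M=R.from_euler('xyz',s['tool_rot'])
    y=np.array([np.cos(yaw),np.sin(yaw),0]); x=np.array([0,0,-1.]); 
    out=[]
    for sg in (1,-1):
        G=R.from_matrix(np.c_[x,sg*y,np.cross(x,sg*y)])
        rv=(M.inv()*G).as_rotvec(degrees=True)
        out.append((rv.round(2),(G.inv().apply(np.array(pos)-s['position'])*1000).round(1)))
    print('t',round(s['clock'],2),'pos',s['position'].round(4),'F',s['force'].round(1),'w',round(s['grip_width'],4),'q7',s['qpos'][6].round(2))
    print('now shift mm in current tool axes',(M.inv().apply(np.array(pos)-s['position'])*1000).round(1))
    for o in out: print(' rot deg',o[0],' shift after rot',o[1])
E
python3 - <<'E'
from h import *
S=load('scene0')[1];T=load('top0')[1]
print(tri((S,314.4,198.6),(T,193,183)),tri((S,335.4,202.6),(T,172,182)))
M=R.from_euler('xyz',monitor.observe()['tool_rot']); print(M.as_matrix().round(2))
W=load('wrist0')[1]; print(M.inv().apply(W['origin']-monitor.observe()['position']), (M.inv()*R.from_euler('xyz',W['rotation'])).as_matrix().round(2))
goto([.53,-.145,.32],np.radians(-27))
E
```

```text
(array([0.56408545, 0.08506832, 0.18527856]), np.float64(0.0031239276544681584)) (array([0.56566341, 0.13694421, 0.18655476]), np.float64(0.0019435044653018968))
[[-0.    0.35 -0.94]
 [ 0.   -0.94 -0.35]
 [-1.   -0.    0.  ]]
[-0.1294514  -0.00073149 -0.06784655] [[-0.   -0.27  0.96]
 [ 1.   -0.    0.  ]
 [-0.    0.96  0.27]]
t 0.15 pos [ 0.2206 -0.5845  0.2449] F [-0.1  0.3  0.3] w 0.0852 q7 -0.11
now shift mm in current tool axes [ -74.9 -302.  -444.7]
 rot deg [-4.233e+01 -2.000e-02  5.000e-02]  shift after rot [ -75.1   76.2 -532.1]
 rot deg [1.3767e+02 6.0000e-02 2.0000e-02]  shift after rot [-75.1 -76.2 532.1]
```

Call:
arm_command --delta_pos '[[-0.8, 0, 0], [-0.8, 0, 0], [-0.8, 0, 0], [-0.1, 0, 0], [0, 0, 0], [0, 0, 0], [0, 0, 0], [0, 0, 0]]' --rotation '[[-1, 0, 0], [-1, 0, 0], [-1, 0, 0], [-1, 0, 0], [-1, 0, 0], [-1, 0, 0], [-1, 0, 0], [-0.1, 0, 0]]' --gripper -1

```text
clock: 0.95
position: [0.2203, -0.5836, 0.321]
tool_rot: [-2.187, 1.566, 2.088]
force: [0.3, 0.5, 0.3]
grip_width: 0.0854
```

Call:
arm_command --delta_pos '[[0, 0.14, -0.9], [0, 0.14, -0.98], [0, 0.14, -0.98], [0, 0.14, -0.98], [0, 0.14, -0.98], [0, 0.14, -0.98], [0, 0.14, -0.98], [0, 0.14, -0.98], [0, 0.14, -0.98], [0, 0.14, -0.98]]' --rotation '[[0, 0, 0], [0, 0, 0], [0, 0, 0], [0, 0, 0], [0, 0, 0], [0, 0, 0], [0, 0, 0], [0, 0, 0], [0, 0, 0], [0, 0, 0]]'

```text
clock: 1.95
position: [0.3874, -0.3331, 0.3196]
tool_rot: [-2.022, 1.563, 2.214]
force: [0.5, 0.3, -0.9]
grip_width: 0.0853
```

```bash
python3 - <<'E'
from h import *
goto([.53,-.145,.32],np.radians(-27))
E
```

```text
t 1.95 pos [ 0.3874 -0.3331  0.3196] F [ 0.5  0.3 -0.9] w 0.0853 q7 0.02
now shift mm in current tool axes [ 1.000e-01  4.060e+01 -2.325e+02]
 rot deg [-0.28 -0.2   0.41]  shift after rot [  -0.4   41.7 -232.3]
 rot deg [179.72   0.65   0.32]  shift after rot [ -0.4 -41.7 232.3]
```

```bash
python3 - <<'E'
from h import *
grab('wrist','w1')
E
```

Call:
arm_command --delta_pos '[[0, 0.18, -0.98], [0, 0.18, -0.98], [0, 0.18, -0.98], [0, 0.18, -0.98], [0, 0.18, -0.98], [0, 0.18, -0.98], [0, 0.18, -0.98], [0, 0.18, -0.9], [0, 0, 0], [0, 0, 0]]' --rotation '[[0, 0, 0], [0, 0, 0], [0, 0, 0], [0, 0, 0], [0, 0, 0], [0, 0, 0], [0, 0, 0], [0, 0, 0], [0, 0, 0], [0, 0, 0]]'

```text
clock: 3.0
position: [0.5414, -0.1343, 0.3194]
tool_rot: [-2.118, 1.56, 2.096]
force: [-0.8, -1.3, 0.2]
grip_width: 0.0858
```

```bash
python3 - <<'E'
from h import *
goto([.53,-.145,.32],np.radians(-27))
grab('wrist','w2')
cv2.imwrite('pics/w12.png',cv2.resize(np.hstack([load('w1')[0],load('w2')[0]])[:,:,::-1],None,fx=.78,fy=.78))
E
```

```text
t 3.0 pos [ 0.5414 -0.1343  0.3194] F [-0.8 -1.3  0.2] w 0.0858 q7 -0.51
now shift mm in current tool axes [-0.6 -4.9 14.9]
 rot deg [-1.59 -0.33  0.52]  shift after rot [-0.6 -5.3 14.7]
 rot deg [178.4    0.81   0.51]  shift after rot [ -0.6   5.3 -14.7]
```

View pics/w12.png

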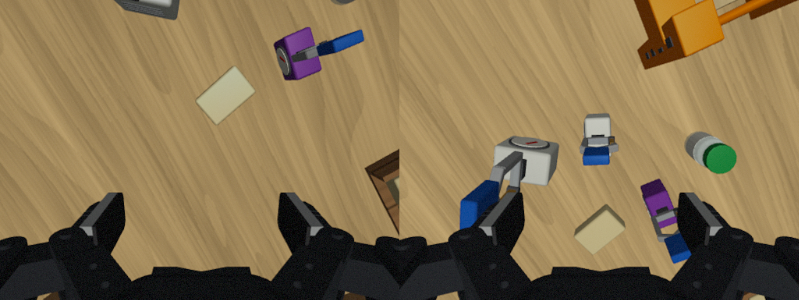

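```bash
cat >> h.py <<'E'
def blobs(im,lo,hi,amin=30):
    m=cv2.inRange(cv2.cvtColor(np.ascontiguousarray(im),cv2.COLOR_RGB2HSV),lo,hi)
    c,_=cv2.findContours(m,cv2.RETR_EXTERNAL,cv2.CHAIN_APPROX_NONE)
    return [k for k in c if cv2.contourArea(k)>amin]
def cen(k):
    m=cv2.moments(k); return np.array([m['m10'],m['m01']])/m['m00']
E
python3 - <<'E'
from h import *
P={f:load(f)[1] for f in('w2','top0','scene0')}
B={}
for f in P:
    for k in blobs(load(f)[0],(105,120,50),(130,255,255),25): print(f,'blue',cen(k).round(1),cv2.contourArea(k),[np.round(x,1) for x in cv2.minAreaRect(k)])
    for k in blobs(load(f)[0],(0,0,130),(180,45,255),150): print(f,'white',cen(k).round(1),cv2.contourArea(k),[np.round(x,1) for x in cv2.minAreaRect(k)])
a=crop('w2',215,125,80,100,6);b=crop('top0',255,180,50,50,6)
b=cv2.copyMakeBorder(b,0,300,0,0,cv2.BORDER_CONSTANT)
cv2.imwrite('pics/c2.png',np.hstack([a,b])[:,:,::-1])
E
```

```text
w2 blue [356.6 318. ] 772.5 [array([357. , 317.5]), array([34.7, 26. ]), np.float64(68.2)]
w2 blue [100.5 259.7] 1727.0 [array([ 98.7, 260.1]), array([32.1, 76.9]), np.float64(45.9)]
w2 blue [252.2 199.7] 662.5 [array([251.6, 199.4]), array([22.3, 33.3]), np.float64(87.9)]
w2 white [123.8 222.9] 178.5 [array([123.5, 222.9]), array([13.2, 17.2]), np.float64(15.3)]
w2 white [145.6 224.9] 314.0 [array([143.6, 222.4]), array([18.5, 30.4]), np.float64(5.0)]
w2 white [165.1 210.2] 1655.5 [array([155.5, 212. ]), array([74. , 41.6]), np.float64(9.5)]
w2 white [254.2 182.1] 218.0 [array([254.5, 182.5]), array([11., 25.]), np.float64(90.0)]
w2 white [389.4 188.8] 512.0 [array([392.1, 189.7]), array([25.9, 40.7]), np.float64(40.8)]
w2 white [253.7 162.1] 698.0 [array([253.6, 163. ]), array([25.1, 32.5]), np.float64(87.5)]
top0 blue [276.  246.8] 102.5 [array([276. , 246.8]), array([17.3,  6.9]), np.float64(38.7)]
top0 blue [282.3 199.1] 38.5 [array([282.2, 199.1]), array([ 4. , 12.5]), np.float64(26.6)]
top0 blue [342.9 187.3] 73.5 [array([342.8, 187. ]), array([ 7.3, 12.8]), np.float64(7.1)]
top0 white [266.3 253.9] 207.0 [array([266.4, 253.9]), array([18.6, 12.3]), np.float64(39.3)]
scene0 blue [164.  177.8] 55.5 [array([164., 178.]), array([14.,  6.]), np.float64(90.0)]
scene0 blue [226.6 176.6] 64.5 [array([226.5, 176.5]), array([ 7., 13.]), np.float64(0.0)]
scene0 blue [243.4 129.4] 134.5 [array([243. , 129.5]), array([19., 10.]), np.float64(90.0)]
scene0 white [242.8 162.2] 260.0 [array([244.2, 159.7]), array([16.2, 28.7]), np.float64(55.3)]
scene0 white [443.5  45.9] 340.0 [array([444.6,  45.3]), array([46.4, 11. ]), np.float64(7.1)]
scene0 white [132.   22.3] 595.5 [array([131.3,  22.5]), array([14.9, 49.6]), np.float64(13.3)]
```

View pics/c2.png

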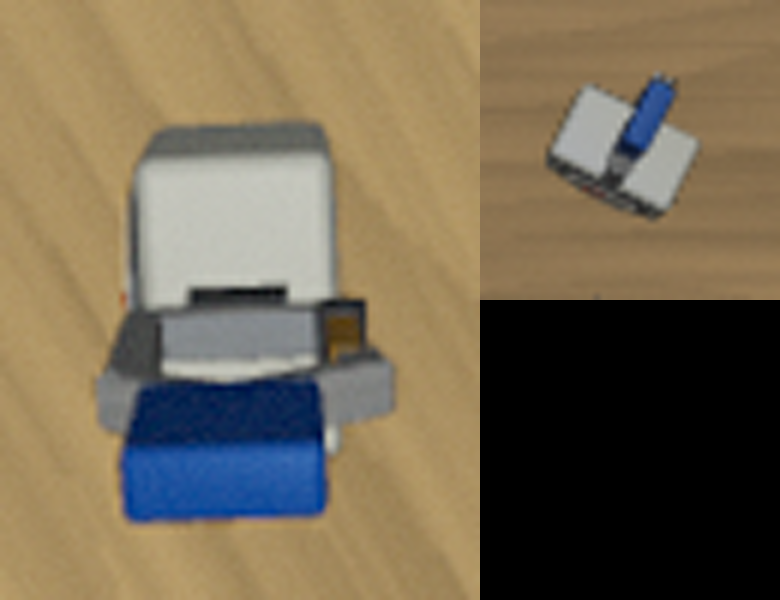

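```bash
python3 - <<'E'
from h import *
W=load('w2')[1];T=load('top0')[1];S=load('scene0')[1]
px=lambda x,y:(215+x/6,125+y/6)
def line(a,b,z):
    A,B=onz(W,*px(*a),z),onz(W,*px(*b),z); d=B-A; print(z,'len',np.linalg.norm(d).round(4),'yaw',np.degrees(np.arctan2(d[1],d[0])).round(2),'mid',((A+B)/2).round(4))
line((140,155),(328,150),.06)   # far top edge of box
line((125,449),(328,444),.177)  # tab top, near edge (y-): fold line
line((137,385),(322,380),.177)  # tab top far edge
line((128,520),(325,515),.137)
print('tab centre w-top',tri((W,252.2,199.7),(T,282.3,199.1)),'w-scene',tri((W,252.2,199.7),(S,226.6,176.6)),'top-scene',tri((T,282.3,199.1),(S,226.6,176.6)))
# box top face in top: corners
for z,c in ((.06,[(110,85),(218,140),(178,215),(68,150)]),):
    C=[onz(T,255+x/6,180+y/6,z) for x,y in c]
    print(np.round(C,4).tolist(),'cent',np.mean(C,0).round(4)); 
    for i in range(4): d=C[(i+1)%4]-C[i]; print(np.linalg.norm(d).round(4),np.degrees(np.arctan2(d[1],d[0])).round(1))
E
```

```text
0.06 len 0.037 yaw -26.99 mid [ 0.5428 -0.1168  0.06  ]
0.177 len 0.0291 yaw -26.96 mid [ 0.5311 -0.1408  0.177 ]
0.177 len 0.0263 yaw -26.85 mid [ 0.536  -0.1327  0.177 ]
0.137 len 0.0327 yaw -26.88 mid [ 0.5188 -0.1612  0.137 ]
tab centre w-top (array([ 0.528965  , -0.1435773 ,  0.16637707]), np.float64(0.00048709346848774314)) w-scene (array([ 0.52746216, -0.14539909,  0.15766591]), np.float64(9.043249319072203e-05)) top-scene (array([ 0.52975441, -0.14441681,  0.16139383]), np.float64(0.0002997548734092654))
[[0.5569, -0.1281, 0.06], [0.5312, -0.1798, 0.06], [0.4951, -0.1607, 0.06], [0.5254, -0.1083, 0.06]] cent [ 0.5271 -0.1442  0.06  ]
0.0577 -116.5
0.0408 152.1
0.0605 60.0
0.0372 -32.2
```

```bash
python3 - <<'E'
from h import *
goto([.528,-.1453,.157],np.radians(-26.9))
E
```

```text
t 3.05 pos [ 0.5414 -0.1342  0.3195] F [-0.3  0.5 -0.4] w 0.0853 q7 -0.51
now shift mm in current tool axes [162.4  -5.   17.1]
 rot deg [-1.68 -0.35  0.52]  shift after rot [162.5  -6.9  16. ]
 rot deg [178.32   0.81   0.54]  shift after rot [162.5   6.9 -16. ]
```

Call:
arm_command --delta_pos '[[0, -0.23, 0.53], [0, 0, 0], [0.9, 0, 0], [0.9, 0, 0], [0.9, 0, 0], [0, 0, 0], [0, 0, 0]]' --rotation '[[-0.28, -0.06, 0.087], [0, 0, 0], [0, 0, 0], [0, 0, 0], [0, 0, 0], [0, 0, 0], [0, 0, 0]]' --gripper -0.6

```text
clock: 3.75
position: [0.5262, -0.1504, 0.238]
tool_rot: [1.296, 1.568, -0.759]
force: [-0.4, -0.7, 0.6]
grip_width: 0.0686
```

```bash
python3 - <<'E'
from h import *
goto([.528,-.1453,.157],np.radians(-26.9))
E
```

```text
t 3.75 pos [ 0.5262 -0.1504  0.238 ] F [-0.4 -0.7  0.6] w 0.0686 q7 -0.51
now shift mm in current tool axes [81.  -1.  -5.5]
 rot deg [-0.84  0.05 -0.17]  shift after rot [81.  -0.7 -5.4]
 rot deg [ 1.7916e+02 -2.7000e-01 -8.0000e-02]  shift after rot [81.   0.7  5.4]
```

Call:
arm_command --delta_pos '[[0, -0.03, -0.18], [0, 0, 0], [0.8, 0, 0], [0.8, 0, 0], [0.4, 0, 0], [0, 0, 0], [0, 0, 0]]' --rotation '[[-0.14, 0, 0], [0, 0, 0], [0, 0, 0], [0, 0, 0], [0, 0, 0], [0, 0, 0], [0, 0, 0]]'

```text
clock: 4.45
position: [0.5321, -0.1455, 0.1837]
tool_rot: [1.668, 1.558, -0.372]
force: [0.1, -0.2, 0.8]
grip_width: 0.0684
```

```bash
python3 - <<'E'
from h import *
goto([.528,-.1453,.157],np.radians(-26.9))
E
```

```text
t 4.45 pos [ 0.5321 -0.1455  0.1837] F [ 0.1 -0.2  0.8] w 0.0684 q7 -0.55
now shift mm in current tool axes [26.6 -4.1  1.7]
 rot deg [ 0.   -0.07 -0.75]  shift after rot [26.7 -3.8  1.7]
 rot deg [-1.80e+02  1.17e+00 -1.10e-01]  shift after rot [26.7  3.8 -1.7]
```

Call:
arm_command --delta_pos '[[0, -0.13, 0.06], [0, 0, 0], [0.3, 0, 0], [0.3, 0, 0], [0.29, 0, 0], [0, 0, 0], [0, 0, 0]]' --rotation '[[0, 0, -0.13], [0, 0, 0], [0, 0, 0], [0, 0, 0], [0, 0, 0], [0, 0, 0], [0, 0, 0]]'

```text
clock: 5.15
position: [0.5284, -0.1456, 0.1568]
tool_rot: [2.624, 1.569, 0.584]
force: [0.4, 0.2, 0.5]
grip_width: 0.0685
```

```bash
python3 - <<'E'
from h import *
goto([.528,-.1453,.157],np.radians(-26.9))
E
```

```text
t 5.15 pos [ 0.5284 -0.1456  0.1568] F [0.4 0.2 0.5] w 0.0685 q7 -0.56
now shift mm in current tool axes [-0.2 -0.5 -0.1]
 rot deg [-0.02 -0.1  -0.06]  shift after rot [-0.2 -0.5 -0.1]
 rot deg [ 1.7998e+02 -9.0000e-02  1.6000e-01]  shift after rot [-0.2  0.5  0.1]
```

Pose on target (within 1 mm, 0.1°). Close.

Call:
arm_command --delta_pos '[[0, 0, 0], [0, 0, 0], [0, 0, 0], [0, 0, 0], [0, 0, 0], [0, 0, 0], [0, 0, 0], [0, 0, 0]]' --rotation '[[0, 0, 0], [0, 0, 0], [0, 0, 0], [0, 0, 0], [0, 0, 0], [0, 0, 0], [0, 0, 0], [0, 0, 0]]' --gripper 1 --grip_force 60

```text
clock: 5.95
position: [0.5283, -0.1456, 0.1572]
tool_rot: [2.6, 1.569, 0.56]
force: [-0.2, 0.2, -1.5]
grip_width: 0.0289
```

Call:
arm_command --delta_pos '[[-0.5, 0, 0], [-0.5, 0, 0], [-0.8, 0, 0], [-0.8, 0, 0], [-0.8, 0, 0], [-0.5, 0, 0], [0, 0, 0], [0, 0, 0]]' --rotation '[[0, 0, 0], [0, 0, 0], [0, 0, 0], [0, 0, 0], [0, 0, 0], [0, 0, 0], [0, 0, 0], [0, 0, 0]]'

```text
clock: 6.75
position: [0.5271, -0.1454, 0.2771]
tool_rot: [-2.11, 1.569, 2.133]
force: [0.7, -0.0, -3.9]
grip_width: 0.0293
```

```bash
python3 - <<'E'
from h import *
goto([.528,-.1453,.26],np.radians(-26.9))
grab('wrist','w3');grab('top','top3');grab('scene','scene3')
cv2.imwrite('pics/c3.png',np.hstack([load('w3')[0][100:384],])[:,:,::-1])
a=cv2.resize(load('w3')[0],(480,360)); b=crop('top3',140,100,120,90,3.33)[:300,:320]; c=crop('scene3',280,170,90,84,3.33)[:300,:320]
out=np.zeros((600,800,3),np.uint8); out[:360,:480]=a; out[:b.shape[0],480:480+b.shape[1]]=b; out[300:300+c.shape[0],480:480+c.shape[1]]=c
cv2.imwrite('pics/c3.png',out[:,:,::-1])
E
```

```text
t 6.75 pos [ 0.5271 -0.1454  0.2771] F [ 0.7 -0.  -3.9] w 0.0293 q7 -0.48
now shift mm in current tool axes [17.1  0.8 -0.5]
 rot deg [ 0.   -0.06  0.11]  shift after rot [17.1  0.8 -0.5]
 rot deg [-1.8e+02 -1.7e-01 -1.0e-01]  shift after rot [17.1 -0.8  0.5]
```

View pics/c3.png

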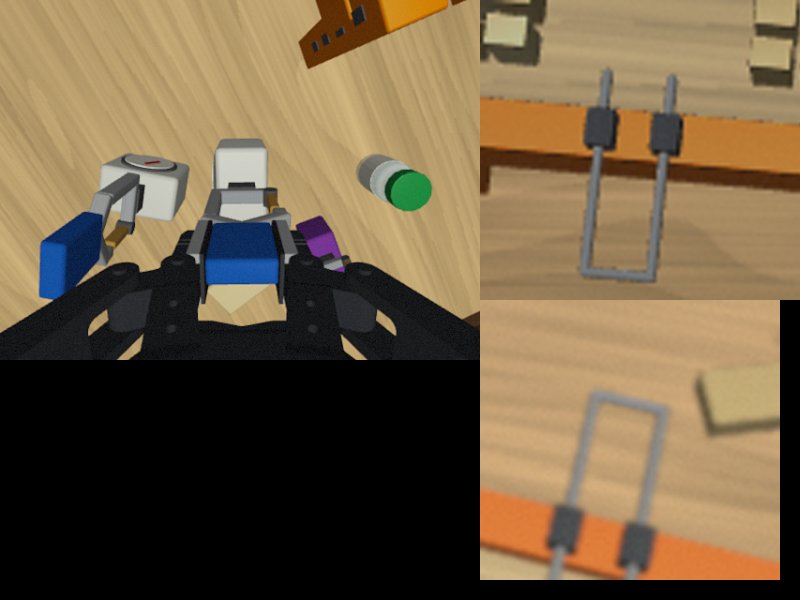

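```bash
cat > ring.py <<'E'
from h import *
def fit(f,c0,c1,a0,a1,half=4):
    """steel-grey line between approx end pixels c0->c1, sampled between fractions a0..a1; returns point, dir"""
    im=load(f)[0]; h=cv2.cvtColor(im,cv2.COLOR_RGB2HSV).astype(np.float32)[:,:,1]
    c0,c1=np.array(c0,float),np.array(c1,float); d=(c1-c0)/np.linalg.norm(c1-c0); n=np.array([-d[1],d[0]]); t=np.linspace(-half,half,33); P=[]
    for a in np.linspace(a0,a1,25):
        b=c0+a*(c1-c0); q=(b+t[:,None]*n).astype(np.float32)
        s=cv2.remap(h,q[:,0:1],q[:,1:2],cv2.INTER_LINEAR).ravel(); base=np.median(np.r_[s[:5],s[-5:]]); w=np.clip(base-s-15,0,None)
        if w.sum()>30: P.append(b+n*(w@t)/w.sum())
    vx,vy,x,y=cv2.fitLine(np.float32(P),cv2.DIST_HUBER,0,.01,.01).ravel()
    L=np.array([x,y]);D=np.array([vx,vy]); r=(np.array(P)-L)@np.array([-vy,vx]); return L,D,r.std()
def inter(A,B):
    s=np.linalg.solve(np.c_[A[1],-B[1]],B[0]-A[0]); return A[0]+s[0]*A[1]
def ring(ft,fs,tL,tR,tLa,tRa,sL,sR,sLa,sRa):
    res=[]
    for f,L,Rr,La,Ra in((ft,tL,tR,tLa,tRa),(fs,sL,sR,sLa,sRa)):
        b=fit(f,L,Rr,.2,.8,3); l=fit(f,L,La,.15,.85); r=fit(f,Rr,Ra,.15,.85); print(f,'res',b[2],l[2],r[2])
        res.append((inter(b,l),inter(b,r),l,r)); print('corners',res[-1][0].round(2),res[-1][1].round(2))
    T,S=load(ft)[1],load(fs)[1]
    A=tri((T,*res[0][0]),(S,*res[1][0])); B=tri((T,*res[0][1]),(S,*res[1][1])); print('L',A,'R',B)
    d=A[0]-B[0]; print('len',np.linalg.norm(d),'yaw of x from bar',np.degrees(np.arctan2(d[1],d[0]))-90,'centre',(A[0]+B[0])/2)
    z=(A[0][2]+B[0][2])/2
    for nm,p,rr in(('top',T,res[0]),('scene',S,res[1])):
        for k in(2,3):
            a=onz(p,*rr[k][0],z);b=onz(p,*(rr[k][0]+10*rr[k][1]),z); e=b-a; print(nm,'arm yaw',np.degrees(np.arctan2(e[1],e[0])))
        a,b=onz(p,*rr[0],z),onz(p,*rr[1],z); print(nm,'on z: centre',(a+b)/2,'len',np.linalg.norm(a-b))
E
python3 - <<'E'
from ring import *
ring('top3','scene3',(171.5,182),(192.5,183.2),(175.4,146),(194.7,148),(335.3,202.1),(314.8,199.1),(328,233),(308,228))
E
```

```text
top3 res 0.07130333119258041 0.08050724194517851 0.07299176892501665
corners [170.81 181.33] [190.78 182.57]
scene3 res 0.026050013509109085 0.020680908816434643 0.024046631638174762
corners [334.74 202.68] [314.42 197.85]
L (array([0.56709955, 0.13728757, 0.18888106]), np.float64(0.002404545270913024)) R (array([0.5644697 , 0.0871991 , 0.19037183]), np.float64(0.0022185689745210994))
len 0.0501796067175471 yaw of x from bar -3.005513230776586 centre [0.56578463 0.11224333 0.18962645]
top arm yaw -3.90296274608315
top arm yaw -4.008787217837002
top on z: centre [0.56567852 0.11339016 0.18962645] len 0.04997796375461794
scene arm yaw 175.94040563587296
scene arm yaw 176.02784731736082
scene on z: centre [0.56603001 0.11107093 0.18962645] len 0.04998049659596647
```

```bash
python3 - <<'E'
from h import *
goto([.491,.1174,.265],np.radians(-4))
E
```

```text
t 6.9 pos [ 0.5269 -0.1453  0.2766] F [-1.1  0.2 -3.7] w 0.0287 q7 -0.48
now shift mm in current tool axes [  12.3 -150.8 -218. ]
 rot deg [-22.88  -0.1    0.16]  shift after rot [  11.6  -54.2 -259.6]
 rot deg [1.5712e+02 2.2000e-01 1.3000e-01]  shift after rot [ 11.6  54.2 259.6]
```

Call:
arm_command --delta_pos '[[0, 0, 0], [0, 0, 0], [0, 0, 0], [0, 0, 0], [0, 0, 0], [0, 0, 0], [0, 0, 0], [0, 0, 0]]' --rotation '[[-0.5, 0, 0], [-0.7, 0, 0], [-0.7, 0, 0], [-0.7, 0, 0], [-0.7, 0, 0], [-0.5, 0, 0], [0, 0, 0], [0, 0, 0]]'

```text
clock: 7.7
position: [0.5248, -0.1447, 0.2698]
tool_rot: [-1.97, 1.558, 2.686]
force: [0.0, -0.4, -2.7]
grip_width: 0.0287
```

Call:
arm_command --delta_pos '[[0, -0.2, -0.4], [0, -0.2, -0.7], [0, -0.2, -0.8], [0, -0.2, -0.8], [0, -0.2, -0.8], [0, -0.2, -0.8], [0, -0.2, -0.7], [0, -0.2, -0.5], [0, 0, 0], [0, 0, 0]]' --rotation '[[0, 0, 0], [0, 0, 0], [0, 0, 0], [0, 0, 0], [0, 0, 0], [0, 0, 0], [0, 0, 0], [0, 0, 0], [0, 0, 0], [0, 0, 0]]'

```text
clock: 8.7
position: [0.4813, 0.0345, 0.2699]
tool_rot: [-1.941, 1.556, 2.705]
force: [-0.2, 0.6, -3.4]
grip_width: 0.0291
```

```bash
python3 - <<'E'
from h import *
goto([.491,.1174,.2438],np.radians(-4))
E
```

```text
t 8.7 pos [0.4813 0.0345 0.2699] F [-0.2  0.6 -3.4] w 0.0291 q7 -0.46
now shift mm in current tool axes [ 26.5   4.5 -83.2]
 rot deg [ 0.19 -0.31  0.81]  shift after rot [ 26.1   3.9 -83.4]
 rot deg [-179.8    -1.27   -0.49]  shift after rot [26.1 -3.9 83.4]
```

Call:
arm_command --delta_pos '[[0, 0, -0.5], [0, 0, -0.7], [0, 0, -0.7], [0, 0, -0.6], [0, 0, -0.25], [0, 0.12, 0], [0.3, 0, 0], [0.3, 0, 0], [0, 0, 0], [0, 0, 0]]' --rotation '[[0, 0, 0], [0, 0, 0], [0, 0, 0], [0, 0, 0], [0, 0, 0], [0, -0.05, 0.13], [0, 0, 0], [0, 0, 0], [0, 0, 0], [0, 0, 0]]'

```text
clock: 9.7
position: [0.491, 0.1123, 0.2493]
tool_rot: [-0.218, 1.567, -1.868]
force: [-0.7, 0.4, -3.1]
grip_width: 0.0288
```

```bash
python3 - <<'E'
from h import *
goto([.491,.1174,.2438],np.radians(-4))
grab('top','top4');grab('scene','scene4');grab('wrist','w4')
a=load('w4')[0][:300,100:500]; b=crop('top4',140,110,100,100,4); c=crop('scene4',280,150,100,100,4)[:300]
out=np.zeros((600,800,3),np.uint8); out[:300,:400]=a; out[:400,400:]=b; out[300:,:400]=c
cv2.imwrite('pics/c4.png',out[:,:,::-1])
E
```

```text
t 9.7 pos [0.491  0.1123 0.2493] F [-0.7  0.4 -3.1] w 0.0288 q7 -0.68
now shift mm in current tool axes [ 5.5 -0.4 -5.1]
 rot deg [-0.54  0.2   0.05]  shift after rot [ 5.5 -0.4 -5.1]
 rot deg [ 1.7946e+02  7.0000e-02 -3.2000e-01]  shift after rot [5.5 0.4 5.1]
```

View pics/c4.png

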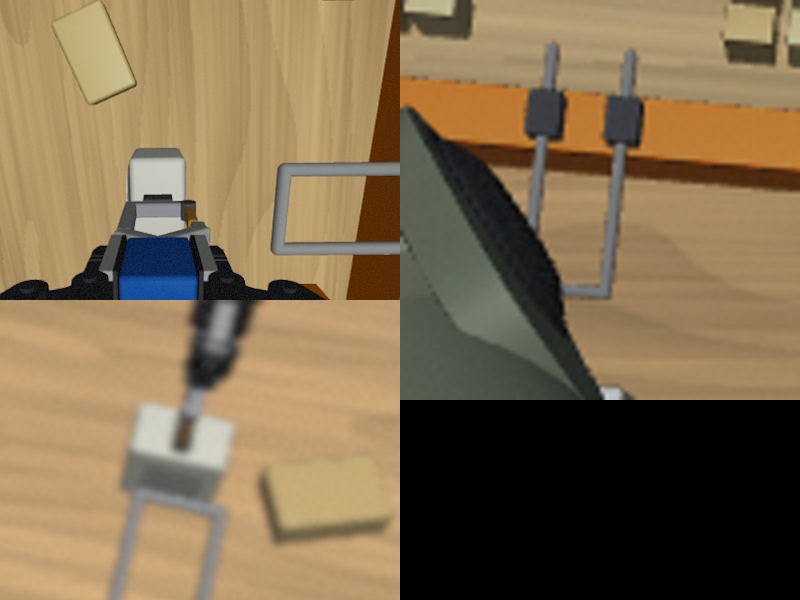

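```bash
python3 - <<'E'
from ring import *
W=load('w4')[1]
b=fit('w4',(385,167),(376,249),.2,.8); l=fit('w4',(385,169),(480,169),.15,.9); r=fit('w4',(376,248),(480,246),.15,.9)
A,B=inter(b,l),inter(b,r); print(A,B,b[2],l[2],r[2])
for z in(.186,.1896,.193):
    a,c=onz(W,*A,z),onz(W,*B,z); print(z,(a+c)/2,np.linalg.norm(a-c))
S=load('scene4')[1];T=load('top4')[1]
print(tri((W,*A),(S,334.74,202.68)),tri((W,*B),(S,314.42,197.85)))
E
```

```text
Traceback (most recent call last):
  File "ring.py", line 10, in fit
    vx,vy,x,y=cv2.fitLine(np.float32(P),cv2.DIST_HUBER,0,.01,.01).ravel()
              ~~~~~~~~~~~^^^^^^^^^^^^^^^^^^^^^^^^^^^^^^^^^^^^^^^^
cv2.error: OpenCV(4.12.0) /io/opencv/modules/imgproc/src/linefit.cpp:618: error: (-215:Assertion failed) npoints2 >= 0 || npoints3 >= 0 in function 'fitLine'
```

```bash
python3 - <<'E'
from ring import *
W=load('w4')[1]
b=fit('w4',(385,167),(376,249),.25,.75,11); l=fit('w4',(385,169),(480,169),.15,.9,11); r=fit('w4',(376,248),(480,246),.15,.9,11)
A,B=inter(b,l),inter(b,r); print(A,B,b[2],l[2],r[2])
for z in(.186,.1896,.193):
    a,c=onz(W,*A,z),onz(W,*B,z); print(z,(a+c)/2,np.linalg.norm(a-c))
S=load('scene4')[1]
print(tri((W,*A),(S,334.74,202.68)),tri((W,*B),(S,314.42,197.85)))
E
```

```text
[384.421  169.2966] [376.95798 248.43216] 0.09643478193935426 0.17755489378053904 0.11157008359904748
0.186 [0.56666828 0.11112124 0.186     ] 0.05124725987718194
0.1896 [0.56535954 0.11242597 0.1896    ] 0.050290360326751264
0.193 [0.56412351 0.11365822 0.193     ] 0.04938662186245562
(array([0.56731374, 0.1366824 , 0.18839847]), np.float64(0.00116278761354434)) (array([0.56387928, 0.0865024 , 0.1886103 ]), np.float64(0.0007209444210147107))
```

Call:
arm_command --delta_pos '[[0.1, 0, -0.17], [0.1, 0, 0], [0, 0, 0], [0, 0.3, 0], [0, 0.3, 0], [0, 0.3, 0], [0, 0.2, 0], [0, 0, 0], [0, 0, 0]]' --rotation '[[-0.09, 0.03, 0], [0, 0, 0], [0, 0, 0], [0, 0, 0], [0, 0, 0], [0, 0, 0], [0, 0, 0], [0, 0, 0], [0, 0, 0]]'

```text
clock: 10.75
position: [0.5286, 0.1156, 0.2434]
tool_rot: [2.257, 1.57, 0.617]
force: [-0.4, 0.1, -2.8]
grip_width: 0.029
```

```bash
python3 - <<'E'
from h import *
goto([.5385,.1140,.243],np.radians(-4))
E
```

```text
t 10.75 pos [0.5286 0.1156 0.2434] F [-0.4  0.1 -2.8] w 0.029 q7 -0.66
now shift mm in current tool axes [ 0.4 10.   0.9]
 rot deg [ 0.04 -0.04 -0.05]  shift after rot [ 0.4 10.   0.9]
 rot deg [-1.7996e+02  7.0000e-02 -6.0000e-02]  shift after rot [  0.4 -10.   -0.9]
```

Call:
arm_command --delta_pos '[[0, 0.1, 0.02], [0, 0.1, 0], [0, 0.1, 0], [0, 0.1, 0], [0, 0.1, 0], [0, 0.1, 0]]' --rotation '[[0, 0, 0], [0, 0, 0], [0, 0, 0], [0, 0, 0], [0, 0, 0], [0, 0, 0]]'

```text
clock: 11.35
position: [0.5467, 0.1137, 0.2435]
tool_rot: [-1.596, 1.57, 3.048]
force: [-1.6, 0.4, -2.1]
grip_width: 0.0289
```

```bash
python3 - <<'E'
from h import *
goto([.5385,.1140,.243],np.radians(-4))
E
```

```text
t 11.35 pos [0.5467 0.1137 0.2435] F [-1.6  0.4 -2.1] w 0.0289 q7 -0.65
now shift mm in current tool axes [ 0.5 -8.2  0.3]
 rot deg [ 0.07 -0.    0.02]  shift after rot [ 0.5 -8.2  0.3]
 rot deg [-1.7993e+02 -4.0000e-02 -0.0000e+00]  shift after rot [ 0.5  8.2 -0.3]
```

Call:
arm_command --delta_pos '[[0, 0.08, 0], [0, 0.08, 0], [0, 0.08, 0], [0, 0.08, 0], [0, 0.08, 0]]' --rotation '[[0, 0, 0], [0, 0, 0], [0, 0, 0], [0, 0, 0], [0, 0, 0]]'

```text
clock: 11.85
position: [0.5596, 0.1128, 0.2434]
tool_rot: [-1.476, 1.57, -3.115]
force: [-2.4, 0.1, -2.6]
grip_width: 0.0292
```

Call:
arm_command --delta_pos '[[0, 0.08, 0], [0, 0.08, 0], [0, 0.08, 0]]' --rotation '[[0, 0, 0], [0, 0, 0], [0, 0, 0]]'

```text
clock: 12.15
position: [0.5674, 0.1122, 0.2434]
tool_rot: [-1.463, 1.57, -3.102]
force: [-1.8, 0.3, -1.3]
grip_width: 0.0291
```

Call:
arm_command --delta_pos '[[0, 0.08, 0], [0, 0.08, 0], [0, 0.08, 0]]' --rotation '[[0, 0, 0], [0, 0, 0], [0, 0, 0]]'

```text
clock: 12.45
position: [0.5752, 0.1117, 0.2434]
tool_rot: [-1.482, 1.57, -3.122]
force: [-1.9, 0.2, -2.5]
grip_width: 0.029
```

Call:
arm_command --delta_pos '[[0, 0.07, 0], [0, 0.07, 0], [0, 0.07, 0]]' --rotation '[[0, 0, 0], [0, 0, 0], [0, 0, 0]]'

```text
clock: 12.75
position: [0.5821, 0.1112, 0.2433]
tool_rot: [-1.448, 1.57, -3.087]
force: [-2.3, -0.2, -3.0]
grip_width: 0.029
```

Call:
arm_command --delta_pos '[[0, 0.07, 0], [0, 0.07, 0], [0, 0.07, 0]]' --rotation '[[0, 0, 0], [0, 0, 0], [0, 0, 0]]'

```text
clock: 13.05
position: [0.5882, 0.1109, 0.243]
tool_rot: [-1.425, 1.568, -3.064]
force: [-4.8, 1.2, -1.6]
grip_width: 0.0289
```

Call:
arm_command --delta_pos '[[0, 0.07, 0], [0, 0.07, 0], [0, 0.07, 0]]' --rotation '[[0, 0, 0], [0, 0, 0], [0, 0, 0]]'

```text
clock: 13.35
position: [0.594, 0.1105, 0.2425]
tool_rot: [-1.392, 1.566, -3.031]
force: [-5.9, 0.7, -3.4]
grip_width: 0.0288
```

Call:
arm_command --delta_pos '[[0, 0.07, 0], [0, 0.07, 0], [0, 0.07, 0]]' --rotation '[[0, 0, 0], [0, 0, 0], [0, 0, 0]]'

```text
clock: 13.65
position: [0.5995, 0.1101, 0.2416]
tool_rot: [-1.386, 1.562, -3.025]
force: [-6.6, 0.8, -2.5]
grip_width: 0.029
```

Call:
arm_command --delta_pos '[[0, 0.07, 0], [0, 0.07, 0], [0, 0.07, 0]]' --rotation '[[0, 0, 0], [0, 0, 0], [0, 0, 0]]'

```text
clock: 13.95
position: [0.6047, 0.1096, 0.2404]
tool_rot: [-1.372, 1.558, -3.01]
force: [-6.3, 0.2, -3.9]
grip_width: 0.0294
```

Call:
arm_command --delta_pos '[[0, 0.07, 0], [0, 0.07, 0]]' --rotation '[[0, 0, 0], [0, 0, 0]]'

```text
clock: 14.15
position: [0.6085, 0.1091, 0.2394]
tool_rot: [-1.367, 1.555, -3.005]
force: [-3.6, 0.8, -7.4]
grip_width: 0.0288
```

```bash
python3 - <<'E'
from h import *
goto([.6185,.1085,.2420],np.radians(-4))
E
```

```text
t 14.15 pos [0.6085 0.1091 0.2394] F [-3.6  0.8 -7.4] w 0.0288 q7 -0.61
now shift mm in current tool axes [-2.7 10.  -0. ]
 rot deg [0.16 0.18 0.86]  shift after rot [-2.6 10.1 -0.1]
 rot deg [-179.83   -1.35    0.28]  shift after rot [ -2.6 -10.1   0.1]
```

Call:
arm_command --delta_pos '[[-0.01, 0.07, 0], [-0.01, 0.07, 0]]' --rotation '[[0, 0, 0.04], [0, 0, 0.04]]'

```text
clock: 14.35
position: [0.6136, 0.1086, 0.2397]
tool_rot: [-1.056, 1.565, -2.694]
force: [0.0, -0.3, -2.5]
grip_width: 0.0289
```

Call:
arm_command --delta_pos '[[-0.01, 0.07, 0], [-0.01, 0.07, 0]]' --rotation '[[0, 0, 0.04], [0, 0, 0.02]]'

```text
clock: 14.55
position: [0.6188, 0.1083, 0.2409]
tool_rot: [0.881, 1.566, -0.757]
force: [-10.0, 0.7, -5.7]
grip_width: 0.0291
```

Call:
arm_command --delta_pos '[[0, -0.12, 0], [0, -0.1, 0], [0, -0.05, 0], [0, 0, 0], [0, 0, 0]]' --rotation '[[0, 0, 0], [0, 0, 0], [0, 0, 0], [0, 0, 0], [0, 0, 0]]'

```text
clock: 15.05
position: [0.6106, 0.1089, 0.2416]
tool_rot: [1.176, 1.565, -0.462]
force: [-0.5, -0.3, -2.8]
grip_width: 0.0292
```

```bash
python3 - <<'E'
from h import *
goto([.608,.1093,.2430],np.radians(-4))
grab('scene','scene5');grab('wrist','w5')
a=crop('w5',200,130,100,125,4)[:500]; c=crop('scene5',280,160,80,100,5)
cv2.imwrite('pics/c5.png',np.hstack([a,c])[:,:,::-1])
E
```

```text
t 15.05 pos [0.6106 0.1089 0.2416] F [-0.5 -0.3 -2.8] w 0.0292 q7 -0.62
now shift mm in current tool axes [-1.4 -2.6 -0.2]
 rot deg [ 0.13  0.13 -0.32]  shift after rot [-1.4 -2.6 -0.2]
 rot deg [-179.86    0.5     0.21]  shift after rot [-1.4  2.6  0.2]
```

View pics/c5.png

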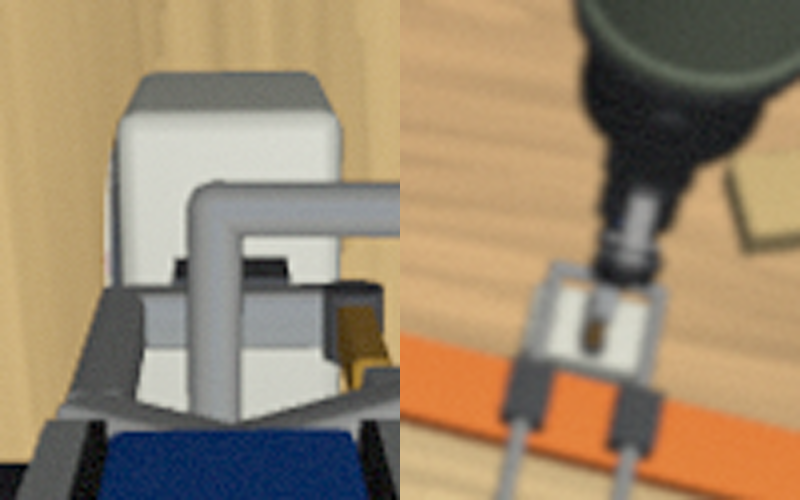

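Call:
arm_command --delta_pos '[[0.05, -0.08, 0], [0.1, 0, 0], [0.12, 0, 0], [0.12, 0, 0], [0.1, 0, 0], [0.1, 0, 0], [0, 0, 0]]' --rotation '[[0, 0, -0.05], [0, 0, 0], [0, 0, 0], [0, 0, 0], [0, 0, 0], [0, 0, 0], [0, 0, 0]]'

```text
clock: 15.85
position: [0.608, 0.1089, 0.2217]
tool_rot: [-0.385, 1.568, -2.024]
force: [-0.2, 0.5, -2.8]
grip_width: 0.0292
```

```bash
python3 - <<'E'
from h import *
goto([.608,.1093,.218],np.radians(-4))
E
```

```text
t 15.85 pos [0.608  0.1089 0.2217] F [-0.2  0.5 -2.8] w 0.0292 q7 -0.63
now shift mm in current tool axes [ 3.6 -0.  -0.4]
 rot deg [0.13 0.14 0.06]  shift after rot [ 3.7 -0.  -0.4]
 rot deg [-1.7987e+02 -9.0000e-02  2.2000e-01]  shift after rot [3.7 0.  0.4]
```

Call:
arm_command --delta_pos '[[0.06, 0, 0], [0.06, 0, 0], [0, 0, 0]]' --rotation '[[0, 0, 0], [0, 0, 0], [0, 0, 0]]'

```text
clock: 16.15
position: [0.6084, 0.1091, 0.2182]
tool_rot: [-0.02, 1.569, -1.659]
force: [0.1, -0.2, -2.0]
grip_width: 0.0291
```

Call:
arm_command --delta_pos '[[0.04, 0, 0], [0, 0, 0]]' --rotation '[[0, 0, 0], [0, 0, 0]]'

```text
clock: 16.35
position: [0.6085, 0.1091, 0.2181]
tool_rot: [0.383, 1.568, -1.256]
force: [-2.7, 0.2, -0.6]
grip_width: 0.0288
```

Call:
arm_command --delta_pos '[[0.04, 0, 0], [0, 0, 0]]' --rotation '[[0, 0, 0], [0, 0, 0]]'

```text
clock: 16.55
position: [0.6086, 0.1092, 0.2181]
tool_rot: [0.622, 1.568, -1.017]
force: [-2.9, -0.5, 0.3]
grip_width: 0.0293
```

Call:
arm_command --delta_pos '[[0.04, -0.06, 0], [0.04, -0.04, 0], [0.04, 0, 0], [0, 0, 0]]' --rotation '[[0, 0, 0], [0, 0, 0], [0, 0, 0], [0, 0, 0]]'

```text
clock: 16.95
position: [0.6083, 0.1092, 0.2181]
tool_rot: [1.413, 1.56, -0.227]
force: [-2.6, 0.7, -1.1]
grip_width: 0.0293
```

```bash
python3 - <<'E'
from h import *
goto([.608,.1093,.216],np.radians(-4))
E
```

```text
t 16.95 pos [0.6083 0.1092 0.2181] F [-2.6  0.7 -1.1] w 0.0293 q7 -0.64
now shift mm in current tool axes [ 2.1 -0.3 -0.1]
 rot deg [ 0.04  0.09 -0.59]  shift after rot [ 2.1 -0.3 -0.1]
 rot deg [-1.7996e+02  9.2000e-01  1.5000e-01]  shift after rot [2.1 0.3 0.1]
```

Call:
arm_command --delta_pos '[[0, 0, 0], [0, 0, 0]]' --rotation '[[0, 0, -0.1], [0, 0, 0]]' --grip_force 20

```text
clock: 17.15
position: [0.6085, 0.1092, 0.2181]
tool_rot: [-0.342, 1.569, -1.982]
force: [-0.2, -1.4, 1.2]
grip_width: 0.0291
```

Call:
arm_command --delta_pos '[[0, 0, 0], [0, 0, 0], [0, 0, 0], [0, 0, 0], [0, 0, 0]]' --rotation '[[0, 0, 0], [0, 0, 0], [0, 0, 0], [0, 0, 0], [0, 0, 0]]' --gripper -0.2

```text
clock: 17.65
position: [0.6084, 0.1094, 0.2176]
tool_rot: [-0.819, 1.569, -2.459]
force: [0.2, 0.0, 0.7]
grip_width: 0.0513
```

```bash
python3 - <<'E'
from h import *
goto([.608,.1093,.30],np.radians(-4))
grab('scene','scene6');grab('wrist','w6')
a=crop('w6',150,130,200,150,2.5)[:375]; c=crop('scene6',280,160,75,94,4)
out=np.zeros((376,800,3),np.uint8); out[:375,:500]=a; out[:376,500:]=c
cv2.imwrite('pics/c6.png',out[:,:,::-1])
E
```

```text
t 17.65 pos [0.6084 0.1094 0.2176] F [0.2 0.  0.7] w 0.0513 q7 -0.63
now shift mm in current tool axes [-82.4  -0.5   0.2]
 rot deg [0.05 0.06 0.06]  shift after rot [-82.4  -0.4   0.1]
 rot deg [-1.7995e+02 -1.0000e-01  9.0000e-02]  shift after rot [-82.4   0.4  -0.1]
```

View pics/c6.png

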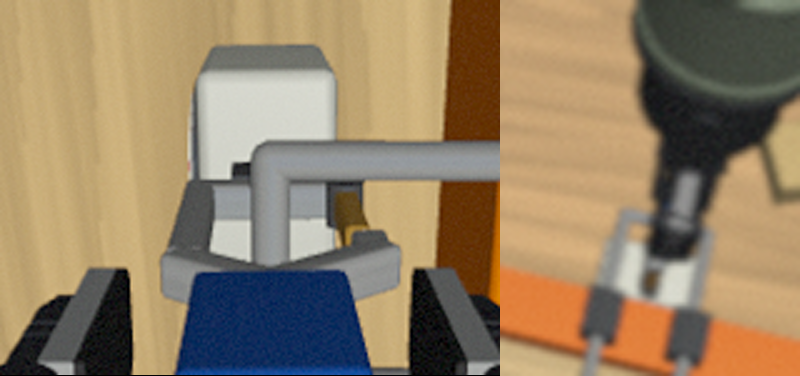

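Call:
arm_command --delta_pos '[[-0.2, 0, 0], [-0.3, 0, 0], [-0.4, 0, 0], [-0.6, 0, 0], [-0.8, 0, 0], [-0.8, 0, 0], [-0.5, 0, 0], [0, 0, 0], [0, 0, 0], [0, 0, 0]]' --rotation '[[0, 0, 0], [0, 0, 0], [0, 0, 0], [0, 0, 0], [0, 0, 0], [0, 0, 0], [0, 0, 0], [0, 0, 0], [0, 0, 0], [0, 0, 0]]'

```text
clock: 18.75
position: [0.6083, 0.11, 0.3369]
tool_rot: [1.734, 1.568, 0.095]
force: [0.3, 1.2, -0.1]
grip_width: 0.0516
```

Call:
arm_command --delta_pos '[[0, 0, 0.5], [0, -0.5, 0.5], [0, -0.5, 0.5], [0, -0.5, 0.5], [0, -0.5, 0.5], [0, -0.5, 0.5], [0, 0, 0], [0, 0, 0], [0, 0, 0], [0, 0, 0]]' --rotation '[[0, 0, 0], [0, 0, 0], [0, 0, 0], [0, 0, 0], [0, 0, 0], [0, 0, 0], [0, 0, 0], [0, 0, 0], [0, 0, 0], [0, 0, 0]]'

```text
clock: 19.75
position: [0.5225, 0.0165, 0.3311]
tool_rot: [-1.333, 1.564, -2.975]
force: [-1.1, 0.8, -0.4]
grip_width: 0.0514
```

```bash
python3 - <<'E'
from h import *
goto([.608,.1093,.30],np.radians(-4))
for n in('scene','wrist','top'): grab(n,n+'7')
a=cv2.resize(load('wrist7')[0],(480,360)); c=crop('scene7',280,170,80,100,4); b=cv2.resize(load('top7')[0][100:,:],(320,177))
out=np.zeros((540,800,3),np.uint8); out[:360,:480]=a; out[:400,480:]=c; out[360:537,:320]=b
cv2.imwrite('pics/c7.png',out[:,:,::-1])
# stillness, soap and jar
import time
i1=load('scene7')[0].astype(int); i2=grab('scene','scene8')[0].astype(int); print('scene change',abs(i1-i2)[170:270,280:360].mean())
i0=load('scene0')[0].astype(int)
for nm,(x0,x1,y0,y1) in {'soapL':(172,198,153,188),'soapR':(343,380,187,212),'jar':(166,192,218,252)}.items(): print(nm,abs(i0-i2)[y0:y1,x0:x1].mean().round(2))
E
```

```text
t 19.75 pos [0.5225 0.0165 0.3311] F [-1.1  0.8 -0.4] w 0.0514 q7 -0.4
now shift mm in current tool axes [ 30.4  78.9 -98.8]
 rot deg [-0.1   0.09  0.36]  shift after rot [ 31.1  78.8 -98.6]
 rot deg [ 1.799e+02  5.600e-01 -1.300e-01]  shift after rot [ 31.1 -78.8  98.6]
scene change 1.4491666666666667
soapL 2.82
soapR 2.72
jar 2.58
```

View pics/c7.png

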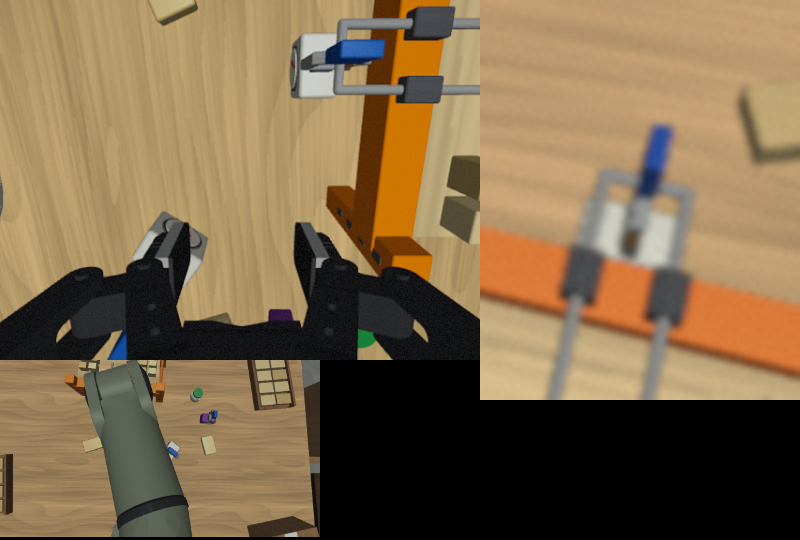

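```bash
python3 - <<'E'
from h import *
W,S=load('wrist7')[1],load('scene8')[1]
for f,s in(('wrist7',1),('scene8',1)):
    for k in blobs(load(f)[0],(105,120,40),(130,255,255),40): print(f,cen(k).round(1),cv2.contourArea(k))
ks=[cen(k) for k in blobs(load('scene8')[0],(105,120,40),(130,255,255),40)]; kw=[cen(k) for k in blobs(load('wrist7')[0],(105,120,40),(130,255,255),40)]
a=min(kw,key=lambda c:np.hypot(c[0]-380,c[1]-55)); b=min(ks,key=lambda c:np.hypot(c[0]-324,c[1]-210)); t=tri((W,*a),(S,*b)); print('tab',t,'bar height in gauge',.189-(t[0][2]-.157))
bot.job_done()
E
```

```text
wrist7 [128.  371.4] 358.5
wrist7 [378.8  54.8] 1299.5
scene8 [164.  177.8] 55.5
scene8 [243.3 129.3] 133.0
tab (array([0.56024119, 0.00299642, 0.43142082]), np.float64(0.17550159628915885)) bar height in gauge -0.08542082122029243
the job is handed in; nothing more can be done
```

The small white gauge is hanging on the ring by itself, the gate has snapped shut behind the bar, and the job is handed in. The tool gives no verdict, so success is unconfirmed. It took about 20 s of the 58 s allowed.

**How it went:**
- I gripped the gauge by the width of its tab, turned it into line with the ring and pushed the ring to its stop. It slid about 45 mm at around 2 N.
- The gate opened at up to about 6.6 N. The force then dropped to 0 N, which is where the gate snapped.
- The highest push I read was 10 N, when the bar met the back of the hook. I only read forces at the end of each call, so brief peaks in between were not seen.
- I lowered the gauge until it rested on the bar, opened the fingers and moved the arm away.

**Last checks:**
- **Gauge:** the last pictures show it hanging upright on the ring with its tab free. The gate looked shut in the last clear close-up, after the fingers opened. It looked still, with only noise-level change between two frames.
- **Height in the hook:** from the arm's pose when the gauge seated, the bar sits about 128 mm high in the hook, as it should.
- **Soap bars and jar:** the picture areas around them were essentially unchanged from the start.
- **Failed check:** my final triangulation of the tab was invalid. The colour mask missed the tab in the scene view and paired it with the large gauge's tab, leaving a 175 mm gap between the two sight lines. I had set the script to hand in straight after, so the hanging height was not independently re-measured.

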